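# Slide the fingerboard blank out to the gauge and hold it

## Task

Lift the block plane off the dark fingerboard blank and gently stand it upright in the middle of its cork rest. Then slide the blank, flat on the bench block, out over the block's end until its leading end is level with the tip of the gauge's pointer, lying straight along the middle of the block, without bumping the gauge or letting the blank lift or tip. It would tip by itself, so finish while still holding it down flat on the block, as if for the saw; leave everything else on the bench alone.

Things in the scene. Friction and masses are not known exactly. Their poses are not given: they have to be found in the camera images.
- block: fixed light wood bench block, 120 (x) x 200 (y) x 70 (z) mm, top 70 mm above the bench. Origin at the centre of its underside. Its y axis is its length; its -y end is the OUTER end over which the board is slid. It stands turned by up to about 12 degrees
- board: loose dark fingerboard blank, 60 (x) x 340 (y) x 20 (z) mm, 0.25 to 0.42 kg, lying flat on the block roughly along its length. Origin at the centre of its underside (70 mm above the bench); y axis along its length, its -y end towards the block's outer end, its +y end the tail
- board_end (a point): middle of the board's leading (-y) end face, 170 mm from the board's centre, 10 mm above its underside; axes as the board's
- gauge: fixed gauge stand beside the path of the board, beyond the block's outer end and on the side away from the robot: round foot 56 mm across, thin upright post 135 mm tall, small brass block carrying a thin steel pointer 5 mm thick that points sideways (its -x) at the board's path. Origin under the post; axes parallel to the block's
- mark (a point): tip of the gauge's pointer, 85 mm above the bench and 70 mm from the post along the gauge's -x, 48 mm from the block's middle line (18 mm beside the edge of a centred board). Axes parallel to the block's; the board is to end where board_end has the same y as the mark in these axes; that is an overhang of 195 to 235 mm past the block's outer end, so the board tips unless held
- plane: loose small metal block plane standing on the board, lengthwise: sole 46 (x) x 160 (y) mm, about 0.6 kg; upright parallel cheeks 46 mm apart run from the sole to 32 mm above it over the middle 100 mm of its length, lever cap and knobs to 61 mm. Origin at the centre of the sole, y along its length; its sole is 90 mm above the bench at the start. Can be gripped across the cheeks at its middle
- rest: fixed flat plane rest on the right of the bench: plywood with cork top, 220 (x) x 120 (y) mm, top 12 mm above the bench. Origin at the centre of its underside
- varnish: bystander, to be left alone: amber varnish jar, 60 mm across, 85 mm tall, on the far side of the bench
- glue: bystander, to be left alone: white glue bottle, 54 mm across, 150 mm tall, on the far side
- mallet: bystander, to be left alone: wooden mallet lying at the far left, head 60 x 110 x 64 mm
- chisel: bystander, to be left alone: chisel lying near the robot, about 240 mm long
- offcut: bystander, to be left alone: small wood offcut 45 x 75 x 18 mm lying on the bench in front of the block's outer end, where the board will overhang above it
- clamp: bystander, to be left alone: small C-shaped steel clamp lying near the robot on the right, 14 mm high
- tin: bystander, to be left alone: steel tin of pencils, 68 mm across, tin 75 mm tall, pencils to 145 mm, at the far right

How it is judged:
By the outcome, as a careful person would: the job done as asked, in the order asked, and still so for the second after the job is handed in, while the arm keeps its last pose, push and grip.
It also fails if it takes over 51 s, if anything falls off the work surface, if the arm or the gripper's body presses on something with over 40 N, if the wrist force passes 120 N, or if a joint passes its speed limit or range.

## Robot

A 7-joint arm with a two-finger parallel gripper is mounted at the origin on the work surface. World frame = base frame: x ahead of the robot, y to its left, z up, the work surface at z = 0. Lengths are in mm, angles in degrees, forces in N, time in s.
With the tool pointing down it reaches from about 425 to 825 mm from the base axis. Payload 3.6 kg.
Tool frame: the origin (TCP) lies at the very end of the fingers, on their centre line; the grasp point (between the pads) lies 19 mm behind it (robot.grip_point_offset is the distance from the TCP to the grasp point, in mm); z points along the fingers, y is the direction in which the jaws open and shut (so a half turn about z gives the same grasp; the last joint's range is limited). The gripper opens to 85 mm and grips with 20 to 120 N. Pads are 22 mm wide; open, the fingers measure 114 mm over their backs; the gripper's body (76 mm by 85 mm) begins 54 mm behind the grasp point. The pads swing forward as they close: fully open they stand 13 mm farther back than shut.
Start: joints at [66.95, 35.231, -0.722, 81.555, 0.464, 63.22, -2.315], TCP at [238.57, -604.605, 231.297] pointing down, gripper open.
Joint ranges: [-178.69, 178.69], [-17.37, 117.87], [-77.05, 75.6], [15.02, 138.74], [-78.02, 258.01], [0.78, 113.62], [-162.83, 162.83]. Speed limits (degrees/s): [159.86, 159.86, 180, 180, 180, 180, 180].

## Interface

Orientations are given as a 3x3 rotation matrix whose columns are the frame's x, y, z axes.
In Python, from bench import robot gives the robot as it stands.
- The arm moves only by the tool play_rows, never from a script. Its argument "deltas" is one flat list of numbers, 4 for each row, row after row: the shift along the world's x, y, z in mm, then the turn about the world's z in rad. In form: [tx, ty, tz, roll, tx, ty, tz, roll, ...]. A call has 1 to 8 rows; each row shifts and turns the commanded pose from where the row before left it; what a row does not reach is not made up. A row lasts 1/10 s, in which the tool goes at most 50 mm and 8.59 degrees, less where a joint would pass 70% of its speed; a pose out of reach is approached as far as the arm can. A call is refused whole if a number of a shift passes 50 or a number of a turn 0.15, either way. A call with a gripper value outside its range is refused whole. "fingers" is the opening in per cent of the stroke, from 0 (shut) to 100 (fully open), set as the call begins (left out, the last holds). The fingers move at their own pace and stop on an object; "squeeze" is the grip in N (left out, the last holds). Time passes only in rows, so rows that do not move let the fingers close. It gives the time, the measured TCP pose, the force and the opening at its end, in the units of the state.
- robot.state(): the state, without advancing time (a new reading comes with each control period).
- robot.grab_frame(name): name is "side" or "top" or "wrist"; returns the picture (384x512x3 uint8, red, green, blue); there is no depth.
- robot.camera_info(name): a dict with "vfov" (degrees; the focal length in pixels is half the picture's height over the tangent of half this angle, whatever the lens; pixels are square), "cx", "cy" (the principal point, pixels), "world_to_cam" (4x4, takes a point from world to camera coordinates). Camera axes: x right, y down, z forward; pixel columns grow to the right and rows downward; lengths in mm; the calibration is good to about 2 mm. The wrist camera is an equidistant fisheye: a pixel r from the principal point sees the ray r / f radians off the axis. A picture is of the moment at which its call begins: read the wrist's pose just before it. camera_info takes no time and is no camera call; for the wrist camera it gives the pose at the moment of the call.
- robot.job_done(): hands the job in, once; it reports no verdict.
Trained networks look in the newest picture that a camera, given by its name, has taken for a name from the list of things; names that differ only in an ending like _2 or _b are one class to them, and where a whole thing is asked for, a point or a joint stands for the part that bears it (a point fixed in the world has none). Each returns a list of dicts, best first, with "conf" (0 to 1); they miss things now and then, are a little off and sometimes report something else, mostly with a low value. They report only what shows in the picture. A call takes as long as a camera call.
- robot.find_in(label, camera): "at" ([x, y, z] in mm, in the coordinates of the camera as it stood for that picture, good to about 4 mm: the middle of the surface that is visible of it).
The state is a dict: "t": time; "joints": joint angles; "qvel": joint speeds; "effort": joint torques, N m; "eef_pos": TCP position; "eef_rot": TCP orientation; "ft_force": force on the tool from outside, world axes, zero at the start; "ft_torque": the same for the moment, N m; "opening": opening from 0.0 (shut) to 1.0 (fully open).
Only numpy, scipy, OpenCV 4.12 (cv2) and the standard library are available. Lean on these libraries where they do the work, as an engineer would, in place of code of your own. Each camera call takes 0.05 s, during which the arm holds its last target.

## Working session

There is one attempt and no reset: what is moved stays moved. The work goes in short steps, Python scripts to look and compute and a tool call to move; the robot and the scene stay as the last step left them, time stands still between calls to the robot, and variables do not carry over. Pictures are saved under pics/ and viewed, and the job is handed in when it is done.

Besides the shell and the picture viewer there is one more tool, called after "Call:" as name(argument=value, ...) on one line, values as JSON. play_rows: Moves the arm, as the interface text tells. Its arguments: {"type":"object","properties":{"deltas":{"type":"array","items":{"type":"number"}},"fingers":{"type":"number"},"squeeze":{"type":"number"}},"required":["deltas"]}

```bash
ls; mkdir -p pics
python3 - <<'E'
from bench import robot
import cv2,numpy as np
s=robot.state();print(s['t'],s['eef_pos'],np.round(s['eef_rot'],3),s['ft_force'],s['opening'])
for n in ['side','top']:
    cv2.imwrite(f'pics/{n}0.png',robot.grab_frame(n)[:,:,::-1])
    c=robot.camera_info(n);print(n,c['vfov'],c['cx'],c['cy']);M=np.array(c['world_to_cam']);print(np.round(M,3).tolist())
    for l in ['block','board','board_end','gauge','mark','plane','rest','offcut','tin','clamp']:
        for d in robot.find_in(l,n)[:2]:
            p=np.linalg.inv(M)@np.r_[d['at'],1]
            print(l,round(d['conf'],2),np.round(p[:3],1))
print(robot.state()['t'])
E
```

```text
pics
0.0 [ 238.2986885  -603.91642695  230.1216073 ] [[ 0.93   0.367 -0.001]
 [ 0.367 -0.93   0.002]
 [-0.    -0.003 -1.   ]] [-0.88952407 -0.50389076 -0.28903614] 1.0002755242229817
side 50.25825997501281 254.84232508153178 187.5421755729059
[[0.905, -0.425, -0.004, -558.091], [-0.303, -0.639, -0.707, 224.613], [0.298, 0.641, -0.707, 916.871], [0.0, 0.0, 0.0, 1.0]]
block 0.91 [524.9 136.8  69.6]
block 0.58 [ 541.8 -413.8    9.7]
board 0.72 [559.2  76.8  90.7]
board_end 0.75 [560.8  82.8  88.9]
gauge 0.7 [ 707.6 -129.7   30.2]
gauge 0.6 [558.   80.1  90.5]
mark 0.63 [ 706.3 -124.3   33.7]
plane 0.89 [555.3 189.4 123.5]
rest 0.82 [ 541.3 -416.6   11. ]
offcut 0.56 [ 461.2 -139.1   16.3]
tin 0.59 [ 717.3 -343.8   81. ]
clamp 0.77 [ 328.  -184.3   10.2]
top 50.36028278247298 254.75079682910248 194.58665201731733
[[0.023, -1.0, -0.008, -42.416], [-0.983, -0.021, -0.184, 575.943], [0.183, 0.012, -0.983, 1010.927], [0.0, 0.0, 0.0, 1.0]]
block 0.71 [532.9 169.8  69.2]
block 0.31 [ 465.1 -138.6   17.1]
board 0.72 [558.3 100.1  91.5]
board_end 0.75 [562.2 104.   92.4]
board_end 0.68 [ 711.2 -121.6   11.4]
gauge 0.87 [ 699.5 -119.1    9.8]
mark 0.94 [ 710.  -122.3   15. ]
plane 0.61 [555.9 198.6 123.1]
rest 0.74 [ 530.1 -416.5   14.2]
offcut 0.95 [ 465.7 -137.6   17.8]
clamp 0.58 [ 332.6 -175.2   15.4]
1.1
```

View pics/side0.png

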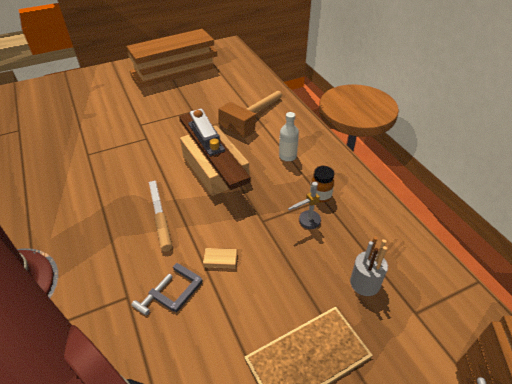

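View pics/top0.png

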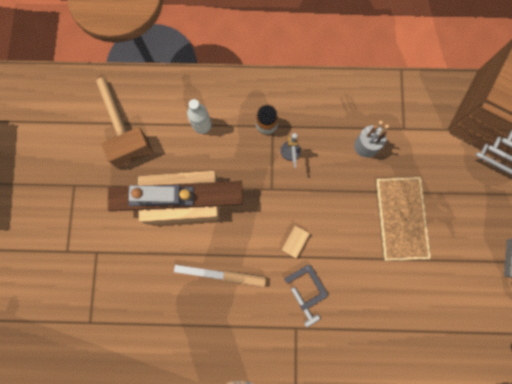

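Run:
```python
import cv2
a=cv2.imread('pics/top0.png')
cv2.imwrite('pics/top0c.png',cv2.resize(a[120:245,100:310],None,fx=3.8,fy=3.8,interpolation=cv2.INTER_CUBIC))
a=cv2.imread('pics/side0.png')
cv2.imwrite('pics/side0c.png',cv2.resize(a[100:240,170:345],None,fx=4.2,fy=4.2,interpolation=cv2.INTER_CUBIC))
```

```text
(no output)
```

View pics/top0c.png

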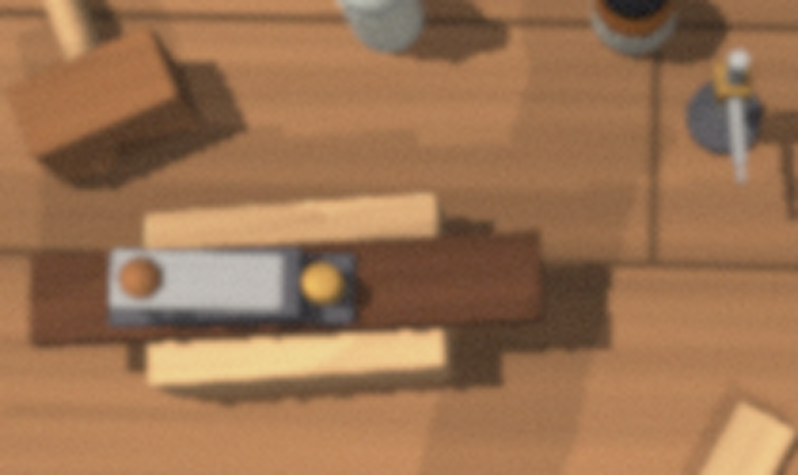

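View pics/side0c.png

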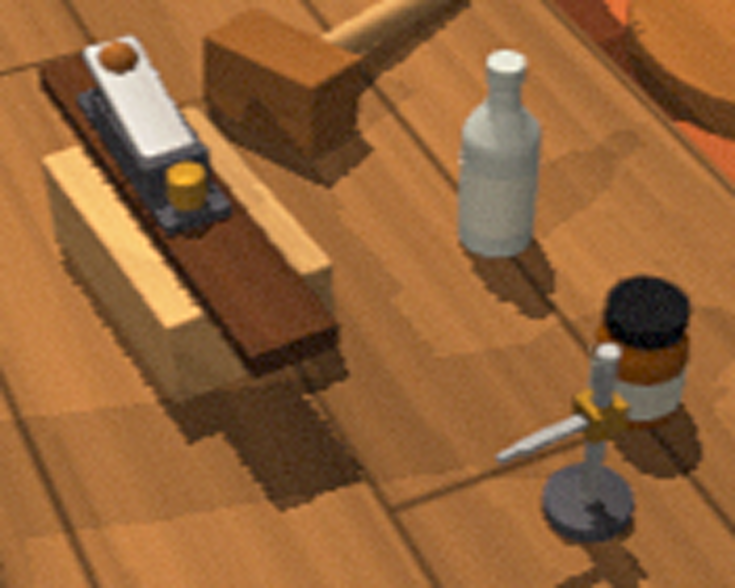

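```bash
cat > h.py <<'E'
import numpy as np, cv2
from scipy.optimize import least_squares
from bench import robot
class Cam:
    def __init__(s,n):
        c=robot.camera_info(n);s.n=n;s.M=np.array(c['world_to_cam']);s.c=np.array([c['cx'],c['cy']]);s.f=192/np.tan(np.radians(c['vfov']/2))
    def proj(s,P):
        P=np.atleast_2d(P);p=P@s.M[:3,:3].T+s.M[:3,3]
        if s.n=='wrist':
            r=np.linalg.norm(p[:,:2],axis=1);th=np.arctan2(r,p[:,2]);return s.c+s.f*(th/np.maximum(r,1e-9))[:,None]*p[:,:2]
        return s.c+s.f*p[:,:2]/p[:,2:]
    def ray(s,uv):
        d=(np.array(uv,float)-s.c)/s.f
        if s.n=='wrist':
            r=np.linalg.norm(d);v=np.r_[d*np.sin(r)/max(r,1e-9),np.cos(r)]
        else: v=np.r_[d,1]
        R=s.M[:3,:3];return -R.T@s.M[:3,3],R.T@v
    def atz(s,uv,z):
        o,d=s.ray(uv);return o+d*(z-o[2])/d[2]
def fit(obs,x0,z0):
    # obs: list of (cam,uv,local pt); pose x,y,yaw
    def pts(q):
        c,s=np.cos(q[2]),np.sin(q[2]);return lambda l:np.array([q[0]+c*l[0]-s*l[1],q[1]+s*l[0]+c*l[1],z0+l[2]])
    def r(q):
        g=pts(q);return np.concatenate([(cam.proj(g(l))[0]-uv)*np.array(w) for cam,uv,l,w in obs])
    s=least_squares(r,x0,loss='soft_l1',x_scale=[10,10,.1]);return s.x,r(s.x).reshape(-1,2)
E
python3 - <<'E'
from h import *
T=Cam('top');S=Cam('side')
t=lambda u,v:np.array([100+(u+.5)/3.8-.5,120+(v+.5)/3.8-.5])
s=lambda u,v:np.array([170+(u+.5)/4.2-.5,100+(v+.5)/4.2-.5])
w=(1,1)
blk=[(T,t(437,194),(60,-100,70),w),(T,t(144,214),(60,100,70),w),(S,s(167,327),(-60,-100,70),w),(S,s(329,263),(60,-100,70),w),(S,s(45,160),(-60,100,70),w)]
b,r=fit(blk,[530,150,0],0);print('block',np.round(b,1),np.degrees(b[2]),np.round(r,1).tolist())
brd=[(T,t(538,233),(30,-170,20),w),(T,t(540,318),(-30,-170,20),w),(T,t(32,256),(30,170,20),w),(S,s(257,355),(-30,-170,20),w),(S,s(336,322),(30,-170,20),w),(S,s(40,70),(-30,170,20),w),(S,s(85,52),(30,170,20),w)]
q,r=fit(brd,[550,150,0],70);print('board',np.round(q,1),np.degrees(q[2]),np.round(r,1).tolist())
m=least_squares(lambda p:np.r_[T.proj(p)[0]-t(741,178),S.proj(p)[0]-s(500,458)],[650,-100,85]);print('mark',m.x,m.fun)
for z in (85,):print(T.atz(t(741,178),z),S.atz(s(500,458),z))
c,sn=np.cos(b[2]),np.sin(b[2]);d=m.x[:2]-b[:2];print('mark in block',c*d[0]+sn*d[1],-sn*d[0]+c*d[1])
print('plane front',S.atz(s(165,230),90),S.atz(s(228,208),90),'tail near',S.atz(s(80,97),95))
for p in [(110,250),(110,322),(355,255),(355,320)]:print(T.atz(t(*p),95))
print('rest',[T.atz(p,12).round() for p in [(377,179),(421,177),(429,258),(385,261)]])
print('rest',[S.atz(p,12).round() for p in [(333,310),(371,354),(247,357)]])
E
```

```text
block [5.668e+02 1.710e+02 1.000e-01] 5.096350995683348 [[-0.3, -0.4], [-0.2, -0.6], [-0.5, 1.1], [1.1, 0.7], [-1.5, -0.3]]
board [5.638e+02 1.727e+02 1.000e-01] 4.442800222400861 [[-0.1, -1.0], [0.5, -0.0], [-1.2, 0.3], [-1.6, 1.2], [0.7, 0.8], [-1.6, -0.1], [6.1, -1.6]]
mark [ 644.56450863 -129.68994142   88.48610862] [-0.06768747  0.25044556  0.22771502 -0.07605837]
[ 646.13556463 -130.16032164   85.        ] [ 645.63902395 -126.98510601   85.        ]
mark in block 50.759696809808375 -306.37419705971246
plane front [543.28790091 133.86446974  90.        ] [588.02407708 136.9425228   90.        ] tail near [538.44907562 287.10931827  95.        ]
[585.53823196 288.21934584  95.        ]
[537.28407667 284.35070929  95.        ]
[585.65253179 125.50565934  95.        ]
[542.13457505 123.28673927  95.        ]
rest [array([ 635., -361.,   12.]), array([ 643., -480.,   12.]), array([ 425., -490.,   12.]), array([ 415., -374.,   12.])]
rest [array([ 628., -363.,   12.]), array([ 644., -474.,   12.]), array([ 423., -376.,   12.])]
```

Call:
play_rows(deltas=[25,30,0,0.05,25,30,0,0.05,25,30,0,0.05,25,30,0,0.05,25,30,0,0.05,25,30,0,0.05,25,30,0,0.05,25,30,0,0.05])

```text
t: 1.9
eef_pos: [439.5, -363.4, 231.6]
eef_rot: [[0.712, 0.702, 0.0], [0.702, -0.712, -0.0], [0.0, 0.001, -1.0]]
ft_force: [0.4, -1.0, 0.4]
opening: 0.997
```

Call:
play_rows(deltas=[12,36,0,0.05,12,36,0,0.05,12,36,0,0.05,12,36,0,0.05,12,36,0,0.05,12,36,0,0.05,12,36,0,0.05,12,36,0,0.05])

```text
t: 2.7
eef_pos: [535.0, -75.3, 231.6]
eef_rot: [[0.383, 0.924, 0.001], [0.924, -0.383, -0.0], [0.0, 0.001, -1.0]]
ft_force: [0.6, 0.1, 0.0]
opening: 0.997
```

Call:
play_rows(deltas=[4,38,0,0.05,4,38,0,0.05,4,38,0,0.05,4,36,0,0.05,4,36,0,0.05,4,36,0,0.05,4,36,0,0.05,0,26,0,0.05])

```text
t: 3.5
eef_pos: [562.6, 210.5, 231.4]
eef_rot: [[-0.009, 1.0, 0.001], [1.0, 0.009, 0.002], [0.002, 0.001, -1.0]]
ft_force: [0.4, -0.3, 0.8]
opening: 0.999
```

```bash
cat > look.py <<'E'
import sys
from h import *
n=sys.argv[2]
for c in sys.argv[1].split(','):
    s=robot.state()
    C=Cam(c)
    np.savez(f'pics/{c}{n}.npz',M=C.M,c=C.c,f=C.f)
    cv2.imwrite(f'pics/{c}{n}.png',cv2.resize(robot.grab_frame(c)[:,:,::-1],None,fx=1.5,fy=1.5,interpolation=cv2.INTER_CUBIC))
R=s['eef_rot'];print(round(s['t'],2),np.round(s['eef_pos'],1),'yaw_y',np.degrees(np.arctan2(R[1][1],R[0][1])).round(2),'tilt',np.round([R[0][2],R[1][2]],4),'F',np.round(s['ft_force'],1),'op',round(s['opening'],3),'j',np.round(s['joints'],0))
E
python3 look.py wrist 1; python3 -c "from bench import robot;print(robot.grip_point_offset)"
```

```text
3.5 [562.6 210.5 231.4] yaw_y 0.52 tilt [0.0005 0.0017] F [ 0.4 -0.3  0.8] op 0.999 j [ -8.  32. -23.  90.  14.  61. -35.]
18.700000000000003
```

View pics/wrist1.png

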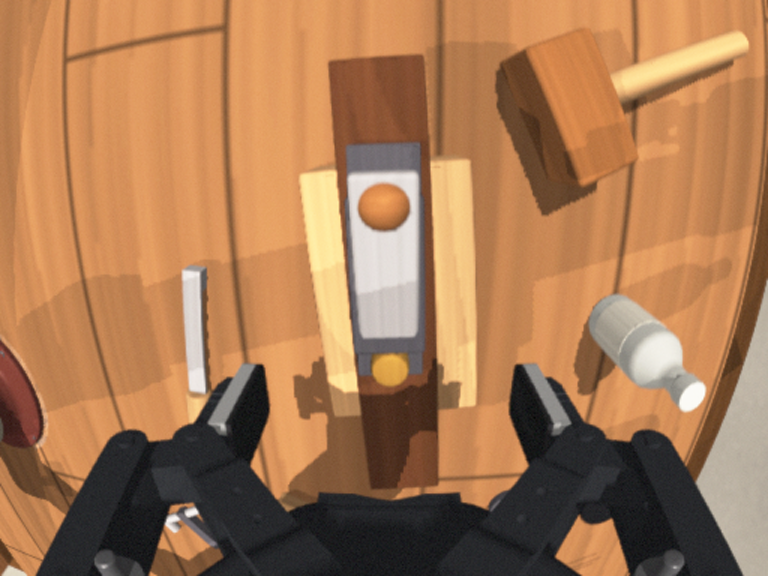

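Run:
```python
from h import *
W=Cam('wrist')
z=np.load('pics/wrist1.npz');W.M=z['M']
p=lambda u,v:np.array([(u+.5)/1.5-.5,(v+.5)/1.5-.5])
w=(1,1)
def run(n,L,x0,z0):
    q,r=fit([(W,p(*a),l,w) for a,l in L],x0,z0);print(n,np.round(q[:2],1),np.degrees(q[2]).round(2),np.round(r,1).tolist());return q
b=run('block',[((301,174),(-60,100,70)),((470,160),(60,100,70)),((333,416),(-60,-100,70)),((476,405),(60,-100,70))],[560,170,.1],0)
run('board',[((330,62),(-30,170,20)),((424,56),(30,170,20)),((371,488),(-30,-170,20)),((437,486),(30,-170,20))],[560,170,.1],70)
for h in (0,8):
  run('plane',[((347,145),(-23,80,h)),((419,143),(23,80,h)),((423,372),(23,-80,h)),((358,374),(-23,-80,h))],[560,170,.1],90)
```

```text
block [567.4 174. ] 5.14 [[-2.5, -0.5], [1.3, -0.7], [0.0, 1.2], [0.1, 1.8]]
board [565.4 174.1] 4.03 [[-0.7, -0.3], [0.7, -0.5], [-0.7, 1.9], [0.8, 0.9]]
plane [560.9 207.6] 2.24 [[-0.3, 0.9], [0.4, 0.6], [-0.8, -1.3], [0.7, -1.5]]
plane [560.9 209.1] 2.24 [[-1.1, -0.5], [1.0, -0.8], [-0.3, 1.2], [0.3, 1.0]]
```

Call:
play_rows(deltas=[-0.8,-1,-20,0.03,-0.8,-1,-25,0,0,0,-25,0,0,0,-25,0,0,0,-20,0,0,0,-13,0,0,0,-7,0,0,0,-3,0], fingers=100)

```text
t: 4.35
eef_pos: [561.1, 205.3, 93.0]
eef_rot: [[-0.035, 0.999, -0.0], [0.999, 0.035, -0.0], [-0.0, -0.0, -1.0]]
ft_force: [-0.4, -0.1, 0.2]
opening: 1.001
```

Call:
play_rows(deltas=[0,0,0,0,0,0,0,0,0,0,0,0,0,0,0,0,0,0,0,0,0,0,0,0,0,0,0,0,0,0,0,0], fingers=0, squeeze=50)

```text
t: 5.15
eef_pos: [561.5, 205.7, 94.4]
eef_rot: [[-0.035, 0.999, 0.002], [0.999, 0.035, 0.001], [0.001, 0.002, -1.0]]
ft_force: [-1.2, -0.2, 5.8]
opening: 0.527
```

```bash
python3 look.py wrist 2
```

```text
5.15 [561.5 205.7  94.4] yaw_y 2.01 tilt [0.0015 0.0006] F [-1.2 -0.2  5.8] op 0.527 j [-10.  41. -20.  99.  19.  44. -38.]
```

View pics/wrist2.png

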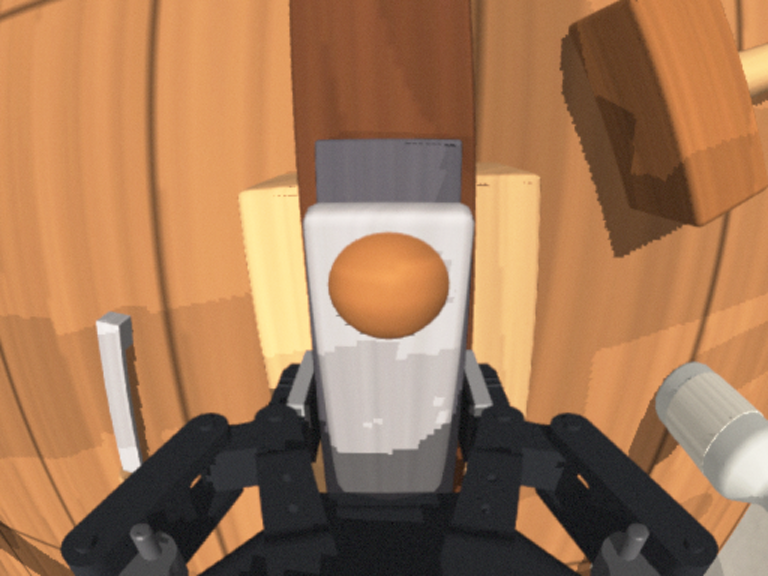

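Call:
play_rows(deltas=[0,0,3,0,0,0,7,0,0,0,12,0,0,0,18,0,0,0,20,0,0,0,20,0,0,0,15,0,0,0,5,0], squeeze=60)

```text
t: 6.0
eef_pos: [561.7, 205.9, 195.4]
eef_rot: [[-0.035, 0.999, 0.003], [0.999, 0.035, 0.002], [0.001, 0.003, -1.0]]
ft_force: [0.1, -0.3, -4.7]
opening: 0.527
```

```bash
python3 look.py side,wrist 3
```

```text
6.05 [561.6 205.7 195.2] yaw_y 2.0 tilt [0.0027 0.0012] F [ 0.4  0.4 -4.8] op 0.533 j [ -8.  34. -23.  93.  16.  56. -34.]
```

View pics/side3.png

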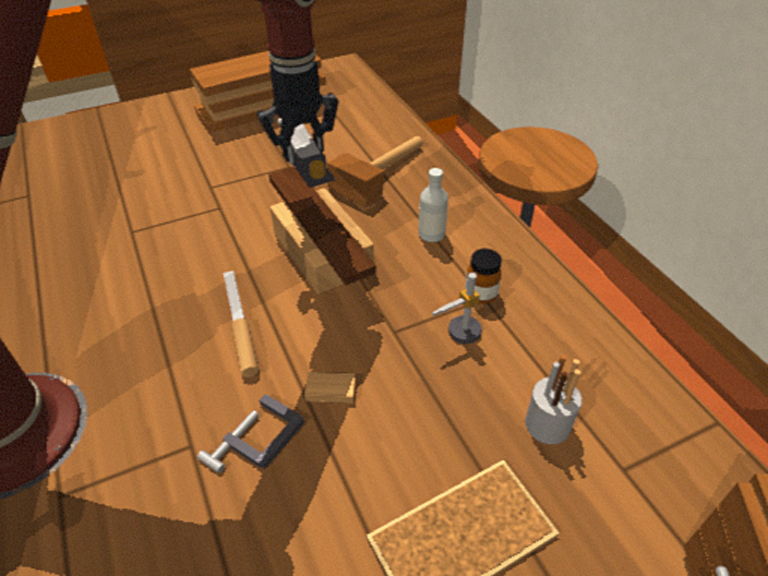

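View pics/wrist3.png

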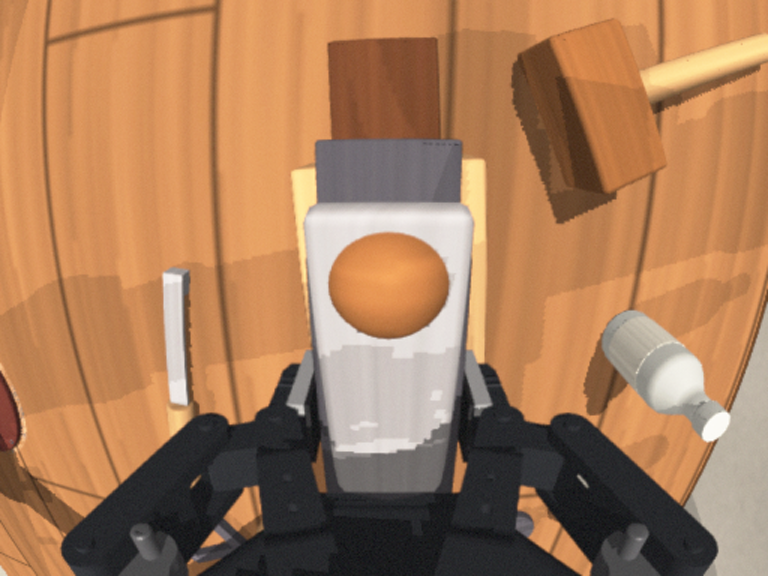

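Call:
play_rows(deltas=[0,-8,0,-0.03,-1,-16,0,-0.06,-2,-24,0,-0.07,-2,-30,0,-0.07,-2,-30,0,-0.07,-2,-30,0,-0.07,-2,-30,0,-0.07,-2,-30,0,-0.07])

```text
t: 6.9
eef_pos: [546.7, 4.1, 192.6]
eef_rot: [[0.464, 0.886, -0.002], [0.886, -0.464, -0.001], [-0.002, -0.001, -1.0]]
ft_force: [0.4, -0.0, -5.6]
opening: 0.531
```

Call:
play_rows(deltas=[-1,-32,0,-0.07,-1,-32,0,-0.07,-1,-32,0,-0.07,-1,-32,0,-0.07,-1,-32,0,-0.07,-1,-32,0,-0.07,-1,-32,0,-0.07,-1,-32,0,-0.07])

```text
t: 7.7
eef_pos: [537.9, -251.2, 192.4]
eef_rot: [[0.863, 0.505, -0.003], [0.505, -0.863, 0.0], [-0.002, -0.001, -1.0]]
ft_force: [0.8, 0.3, -5.9]
opening: 0.527
```

Call:
play_rows(deltas=[-2,-30,0,-0.07,-2,-30,0,-0.07,-2,-28,0,-0.07,-2,-26,0,-0.07,-2,-22,0,-0.07,-1,-18,0,-0.06,-1,-14,0,-0.06,0,-10,0,0])

```text
t: 8.5
eef_pos: [525.3, -428.8, 191.9]
eef_rot: [[0.998, 0.061, -0.004], [0.061, -0.998, 0.0], [-0.004, -0.0, -1.0]]
ft_force: [-0.0, 0.6, -5.7]
opening: 0.524
```

```bash
python3 look.py wrist,top 4
```

```text
8.55 [ 525.3 -430.7  192.1] yaw_y -86.49 tilt [-0.0028 -0.0022] F [-0.1 -3.5 -6.1] op 0.528 j [ 36.  40.   2.  79.  -1.  61. -48.]
```

View pics/wrist4.png

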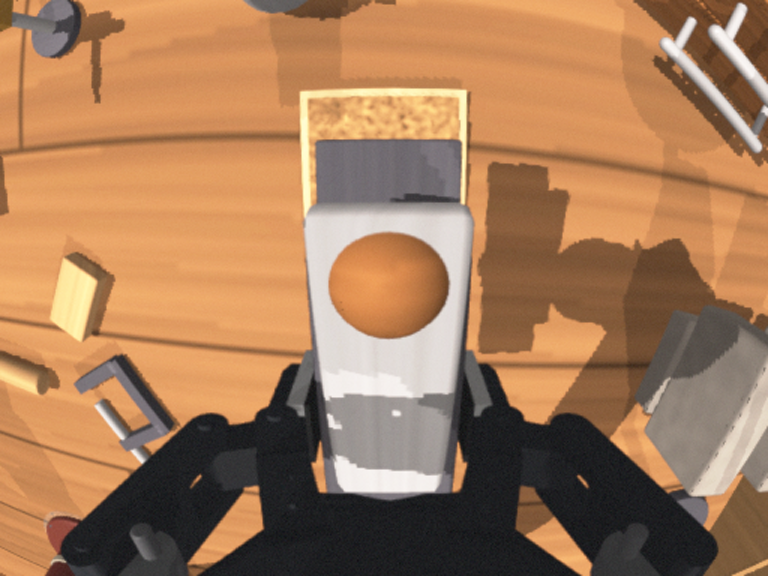

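View pics/top4.png

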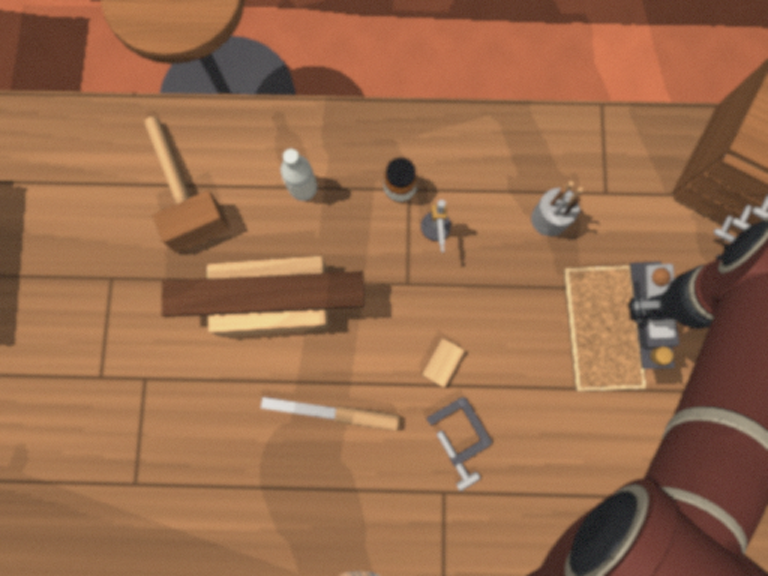

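Run:
```python
from h import *
W=Cam('wrist');W.M=np.load('pics/wrist4.npz')['M'];T=Cam('top');S=Cam('side')
p=lambda u,v:np.array([(u+.5)/1.5-.5,(v+.5)/1.5-.5])
a=W.atz(p(301,91),12);b=W.atz(p(468,91),12);print(a,b)
m=(a+b)/2;d=(a-b)[:2]/np.linalg.norm((a-b)[:2]);print('wrist rest',m[:2]-110*np.array([d[1],-d[0]]),np.degrees(np.arctan2(-d[0],d[1])),np.linalg.norm((a-b)))
w=(1,1)
q,r=fit([(W,p(301,91),(110,60,12),w),(W,p(468,91),(110,-60,12),w),(T,p(566,267),(110,60,12),w),(T,p(579,390),(-110,60,12),w),(S,p(505,462),(110,60,12),w),(S,p(558,534),(110,-60,12),w),(S,p(368,536),(-110,60,12),w)],[529,-426,.06],0);print(q,np.degrees(q[2]),r.round(1).tolist())
```

```text
[ 635.98872544 -358.30732721   12.        ] [ 642.8886089  -477.00264177   12.        ]
wrist rest [ 529.62405451 -424.03862341] 3.3269198262865363 118.89569415954583
[ 5.30376700e+02 -4.26063571e+02  6.85960244e-02] 3.9302626873751083 [[0.3, -0.0], [1.4, -1.1], [-0.9, 0.7], [-1.1, 0.5], [-1.5, -1.2], [0.8, 0.1], [-1.8, 0.1]]
```

Call:
play_rows(deltas=[1,0,-10,0,0.5,0,-20,0,0,0,-25,0,0,0,-25,0,0,0,-25,0,0,0,-20,0,0,0,-10,0,0,0,-5,0])

```text
t: 9.4
eef_pos: [529.4, -424.9, 51.8]
eef_rot: [[0.998, 0.067, -0.002], [0.067, -0.998, 0.003], [-0.001, -0.003, -1.0]]
ft_force: [0.2, 0.8, -6.1]
opening: 0.528
```

Call:
play_rows(deltas=[0,0,-6,0,0,0,-4,0,0,0,0,0])

```text
t: 9.7
eef_pos: [529.5, -426.6, 43.4]
eef_rot: [[0.998, 0.066, 0.0], [0.066, -0.998, 0.0], [0.0, -0.0, -1.0]]
ft_force: [-0.4, 0.5, -5.2]
opening: 0.527
```

Call:
play_rows(deltas=[-1,0.5,-8,0,-1,0.5,-6,0,0,0,-4,0,0,0,-2,0,0,0,-2,0,0,0,-1.5,0,0,0,-1,0,0,0,0,0])

```text
t: 10.5
eef_pos: [527.5, -425.6, 18.7]
eef_rot: [[0.998, 0.066, -0.0], [0.066, -0.998, 0.0], [-0.0, -0.0, -1.0]]
ft_force: [-0.4, -0.9, -6.0]
opening: 0.527
```

Call:
play_rows(deltas=[0,0,-0.7,0,0,0,-0.7,0,0,0,-0.6,0,0,0,-0.6,0,0,0,0,0])

```text
t: 11.0
eef_pos: [527.5, -425.6, 16.6]
eef_rot: [[0.998, 0.066, 0.0], [0.066, -0.998, 0.0], [0.0, -0.0, -1.0]]
ft_force: [-0.9, -0.1, -3.8]
opening: 0.528
```

Call:
play_rows(deltas=[0,0,-0.4,0,0,0,-0.4,0,0,0,0,0])

```text
t: 11.3
eef_pos: [527.5, -425.6, 16.5]
eef_rot: [[0.998, 0.066, 0.0], [0.066, -0.998, -0.0], [0.0, 0.0, -1.0]]
ft_force: [-2.8, 3.4, 5.0]
opening: 0.524
```

Call:
play_rows(deltas=[0,0,0,0,0,0,0,0,0,0,0,0,0,0,0,0,0,0,0,0,0,0,0,0], fingers=95)

```text
t: 11.9
eef_pos: [527.5, -425.7, 15.3]
eef_rot: [[0.998, 0.066, 0.0], [0.066, -0.998, -0.0], [0.0, 0.0, -1.0]]
ft_force: [-0.6, 0.3, 0.3]
opening: 0.95
```

Call:
play_rows(deltas=[0,0,5,0,0,0,10,0,0,0,20,0,0,0,25,0,0,0,25,0,0,0,25,0,0,0,25,0,0,0,20,0])

```text
t: 12.7
eef_pos: [528.0, -426.1, 173.4]
eef_rot: [[0.998, 0.066, 0.003], [0.066, -0.998, -0.002], [0.002, 0.002, -1.0]]
ft_force: [0.4, -0.9, -0.5]
opening: 0.95
```

```bash
python3 look.py wrist,side 5
```

```text
12.75 [ 529.6 -427.4  177.1] yaw_y -86.24 tilt [ 0.0079 -0.006 ] F [ 0.5 -0.6  2.6] op 0.953 j [ 36.  41.   2.  80.  -1.  59. -48.]
```

View pics/wrist5.png

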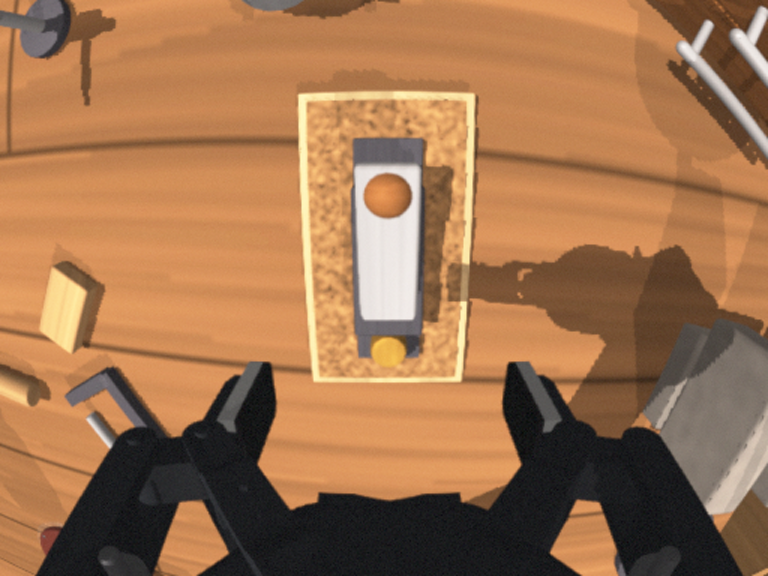

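View pics/side5.png

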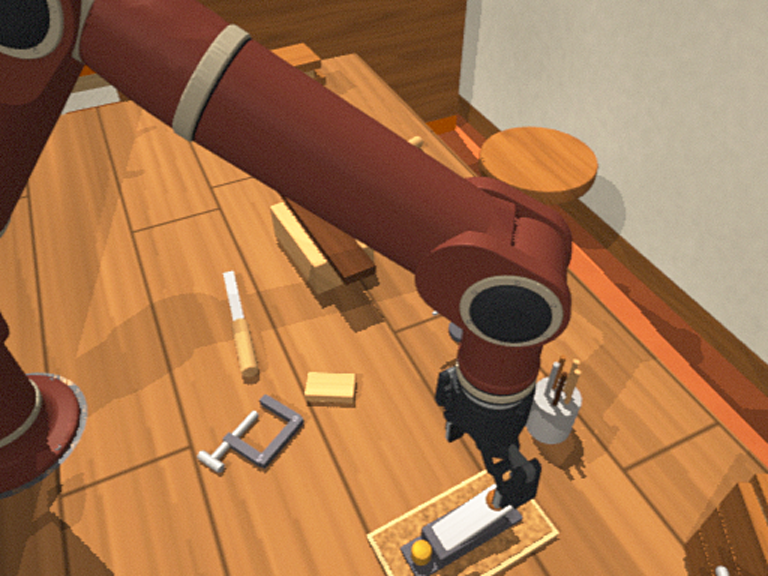

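Call:
play_rows(deltas=[2,8,12,0.12,5,18,12,0.14,6,25,12,0.14,6,25,12,0.14,6,25,12,0.14,7,25,10,0.14,7,25,8,0.14,7,25,5,0.14], fingers=100)

```text
t: 13.6
eef_pos: [573.5, -248.5, 253.5]
eef_rot: [[0.389, 0.921, -0.0], [0.921, -0.389, -0.0], [-0.0, -0.0, -1.0]]
ft_force: [-0.5, -0.4, -0.5]
opening: 0.995
```

Call:
play_rows(deltas=[7,25,0,0.14,7,20,0,0.14,6,16,0,0.14,4,10,0,0.06,0,0,0,0])

```text
t: 14.1
eef_pos: [597.6, -176.0, 252.7]
eef_rot: [[-0.079, 0.997, -0.001], [0.997, 0.079, 0.002], [0.002, -0.001, -1.0]]
ft_force: [-0.6, -0.3, 0.2]
opening: 1.003
```

```bash
python3 look.py wrist,top 6
```

```text
14.15 [ 597.2 -177.9  252.8] yaw_y 4.32 tilt [-0.0013  0.0006] F [-0.3 -0.7  0.2] op 1.002 j [ 28.  33. -23.  84.  14.  66.   7.]
```

View pics/wrist6.png

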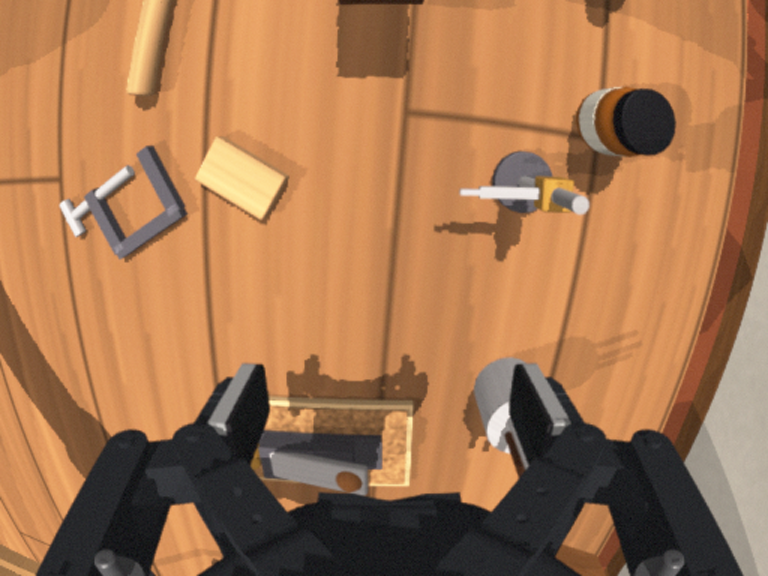

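Call:
play_rows(deltas=[0,10,0,0,0,20,0,0,0,30,0,0,0,25,0,0,0,15,0,0,0,5,0,0,0,0,0,0,0,0,0,0])

```text
t: 15.0
eef_pos: [597.4, -75.7, 253.2]
eef_rot: [[-0.072, 0.997, -0.0], [0.997, 0.072, -0.002], [-0.002, -0.0, -1.0]]
ft_force: [1.2, -0.0, 0.6]
opening: 1.001
```

```bash
python3 look.py wrist 7
```

```text
15.0 [597.4 -75.7 253.2] yaw_y 4.15 tilt [-0.0003 -0.0016] F [ 1.2 -0.   0.6] op 1.001 j [ 19.  31. -24.  88.  14.  64.  -3.]
```

View pics/wrist7.png

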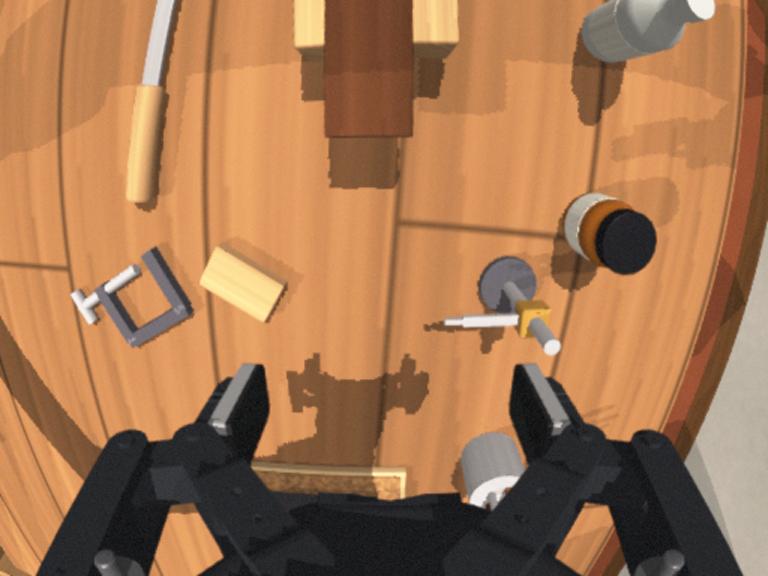

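View pics/top6.png

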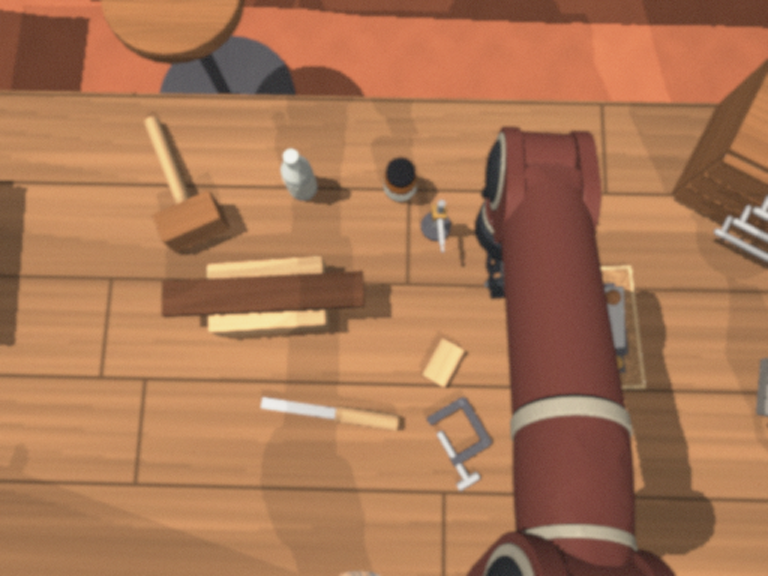

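Run:
```python
from h import *
def WC(n):
    W=Cam('wrist');W.M=np.load(f'pics/wrist{n}.npz')['M'];return W
W1,W3,W6,W7=WC(1),WC(3),WC(6),WC(7);T=Cam('top');S=Cam('side')
p=lambda u,v:np.array([(u+.5)/1.5-.5,(v+.5)/1.5-.5])
t=lambda u,v:np.array([100+(u+.5)/3.8-.5,120+(v+.5)/3.8-.5])
s=lambda u,v:np.array([170+(u+.5)/4.2-.5,100+(v+.5)/4.2-.5])
for W,u in((W6,p(461,192)),(W7,p(445,323)),(T,t(741,178)),(S,s(500,458))):print('mark',W.atz(u,85).round(1))
m=least_squares(lambda q:np.r_[W6.proj(q)[0]-p(461,192),W7.proj(q)[0]-p(445,323),T.proj(q)[0]-t(741,178),S.proj(q)[0]-s(500,458)],[650,-100,85]);print('mark',m.x,m.fun.round(2))
for u in((325,136),(412,136)):print('board end',W7.atz(p(*u),90).round(1))
w=(1,1)
q,r=fit([(W7,p(325,136),(-30,-170,20),w),(W7,p(412,136),(30,-170,20),w),(W1,p(330,62),(-30,170,20),w),(W1,p(424,56),(30,170,20),w),(W3,p(330,40),(-30,170,20),w),(W3,p(438,38),(30,170,20),w),(T,p(363,271),(30,-170,20),w),(T,p(163,280),(30,170,20),w)],[565,172,.08],70)
print('board',q,np.degrees(q[2]),r.round(1).tolist())
b,r=fit([(W7,p(295,50),(-60,-100,70),w),(W7,p(457,45),(60,-100,70),w),(W1,p(301,174),(-60,100,70),w),(W1,p(470,160),(60,100,70),w),(T,p(322,257),(60,-100,70),w),(T,p(207,264),(60,100,70),w),(S,s(167,327),(-60,-100,70),w),(S,s(329,263),(60,-100,70),w),(S,s(45,160),(-60,100,70),w)],[565,172,.08],0)
print('block',b,np.degrees(b[2]),r.round(1).tolist())
R=lambda a:np.array([[np.cos(a),-np.sin(a)],[np.sin(a),np.cos(a)]])
M=R(b[2]).T@(m.x[:2]-b[:2]);e=q[:2]+R(q[2])@[0,-170];E=R(b[2]).T@(e-b[:2]);print('mark,end in block',M,E)
g=q[:2]+R(q[2])@[0,105];print('grip',g)
```

```text
mark [ 644.1 -128.    85. ]
mark [ 643.9 -129.2   85. ]
mark [ 646.1 -130.2   85. ]
mark [ 645.6 -127.    85. ]
mark [ 643.88927741 -128.18283325   87.13247818] [ 0.09  0.45  0.29 -0.03 -0.71  0.63 -0.36 -0.03]
board end [547.7   3.9  90. ]
board end [606.5   7.5  90. ]
board [5.65316197e+02 1.74150220e+02 6.81875872e-02] 3.906860958902674 [[-0.8, 1.3], [0.3, 0.9], [-0.4, -0.4], [1.0, -0.5], [-1.0, 0.7], [0.5, -0.5], [-1.2, -0.6], [-2.0, -0.4]]
block [5.67319038e+02 1.72715352e+02 8.79333749e-02] 5.038211257649173 [[-2.0, -0.6], [1.1, -0.0], [-2.3, 0.6], [1.4, 0.7], [-0.8, -1.0], [-1.2, -0.7], [-0.6, 0.6], [0.9, 0.3], [-1.5, -0.7]]
mark,end in block [  49.84949059 -306.460026  ] [  -5.22565872 -168.36164565]
grip [558.16204709 278.90621343]
```

Call:
play_rows(deltas=[-1,15,0,0,-3,30,0,0,-4,40,0,0,-5,40,0,0,-5,40,0,0,-5,40,0,0,-5,40,0,0,-4,35,0,0])

```text
t: 15.85
eef_pos: [564.4, 209.5, 253.6]
eef_rot: [[-0.076, 0.997, -0.0], [0.997, 0.076, 0.001], [0.001, -0.0, -1.0]]
ft_force: [0.1, -0.2, -0.8]
opening: 0.998
```

Call:
play_rows(deltas=[-4,30,-10,0,-2,20,-15,0,0,10,-20,0,0,0,-25,0,0,0,-25,0,0,0,-15,0,0,0,-8,0,0,0,0,0])

```text
t: 16.65
eef_pos: [558.7, 266.4, 134.4]
eef_rot: [[-0.075, 0.997, -0.002], [0.997, 0.075, -0.001], [-0.001, -0.002, -1.0]]
ft_force: [0.7, 0.1, 0.3]
opening: 0.999
```

```bash
python3 look.py wrist 8
```

```text
16.65 [558.7 266.4 134.4] yaw_y 4.3 tilt [-0.0022 -0.0007] F [0.7 0.1 0.3] op 0.999 j [-14.  40. -22.  93.  18.  51. -39.]
```

View pics/wrist8.png

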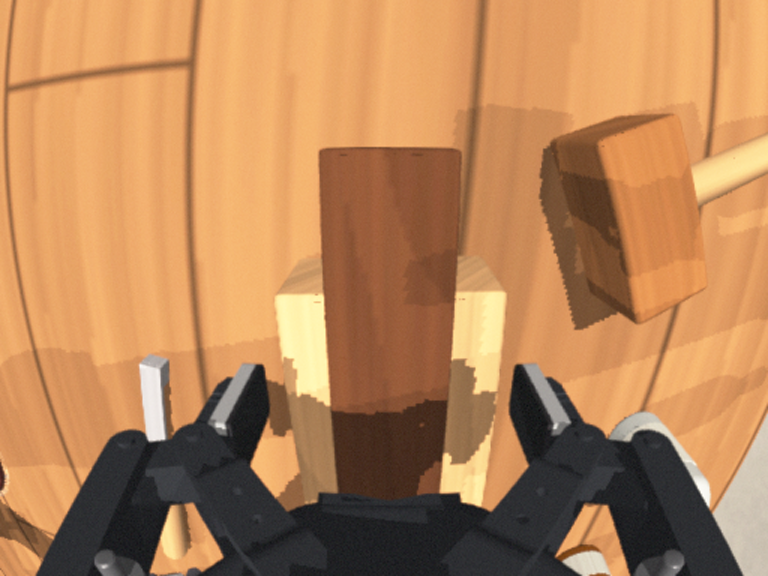

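Call:
play_rows(deltas=[0,0,-10,0,0,0,-15,0,0,0,-15,0,0,0,-9,0,0,0,-5,0,0,0,-3,0,0,0,-2,0,0,0,0,0])

```text
t: 17.5
eef_pos: [559.6, 266.5, 76.5]
eef_rot: [[-0.075, 0.997, 0.0], [0.997, 0.075, 0.0], [0.0, 0.0, -1.0]]
ft_force: [0.3, -1.3, 0.5]
opening: 1.002
```

Call:
play_rows(deltas=[0,0,0,0,0,0,0,0,0,0,0,0,0,0,0,0,0,0,0,0,0,0,0,0,0,0,0,0], fingers=0, squeeze=50)

```text
t: 18.2
eef_pos: [559.9, 266.7, 77.3]
eef_rot: [[-0.075, 0.997, 0.001], [0.997, 0.075, 0.001], [0.001, 0.001, -1.0]]
ft_force: [-1.3, -1.1, 5.9]
opening: 0.683
```

```bash
python3 look.py wrist,side,top 9
```

```text
18.3 [559.9 266.7  77.3] yaw_y 4.29 tilt [0.0011 0.0007] F [-0.3  0.9  4.8] op 0.681 j [-15.  44. -21.  95.  20.  44. -41.]
```

View pics/wrist9.png

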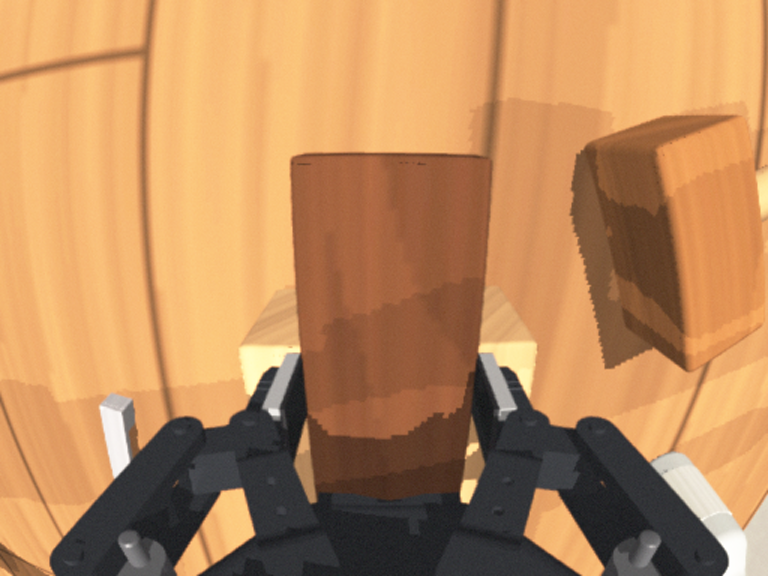

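View pics/side9.png

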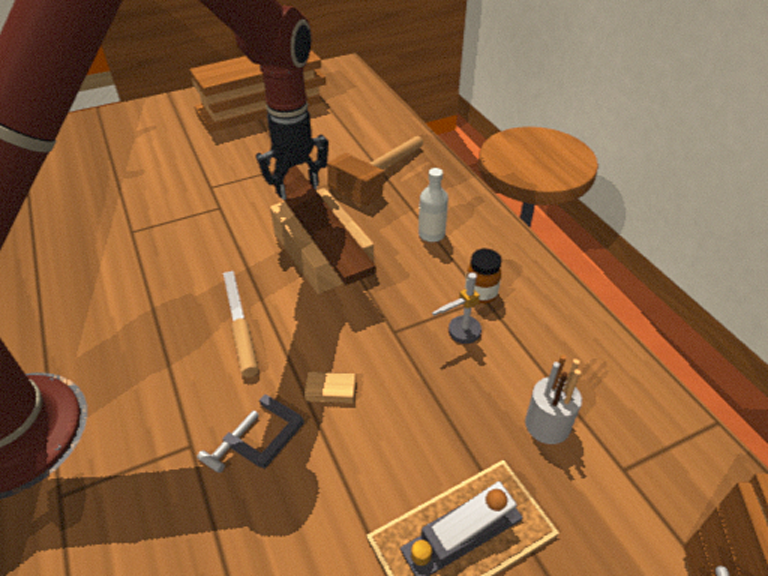

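View pics/top9.png

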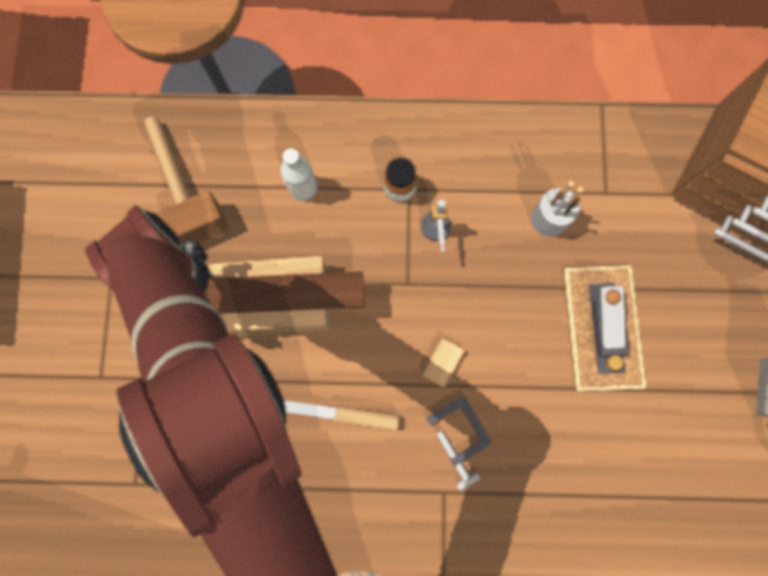

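Call:
play_rows(deltas=[0.2,-2,0,0.002,0.3,-4,0,0.002,0.5,-6,0,0.002,0.5,-6,0,0.002,0.5,-6,0,0.002,0.5,-6,0,0.002,0.4,-5,0,0.001,0.3,-3,0,0])

```text
t: 19.15
eef_pos: [563.0, 230.7, 77.2]
eef_rot: [[-0.089, 0.996, 0.002], [0.996, 0.089, 0.005], [0.004, 0.002, -1.0]]
ft_force: [-0.3, 5.6, 5.1]
opening: 0.683
```

Call:
play_rows(deltas=[0.3,-4,-0.1,0,0.5,-6,-0.1,0,0.5,-6,-0.1,0,0.6,-7,0,0,0.6,-7,0,0,0.6,-7,0,0,0.5,-6,0,0,0.3,-3,0,0])

```text
t: 19.95
eef_pos: [567.1, 185.2, 77.2]
eef_rot: [[-0.089, 0.996, 0.002], [0.996, 0.089, 0.005], [0.005, 0.003, -1.0]]
ft_force: [-0.1, 6.0, 5.5]
opening: 0.682
```

Call:
play_rows(deltas=[0.3,-4,-0.1,0,0.5,-6,-0.2,0,0.5,-6,-0.1,0,0.5,-6,-0.1,0,0.5,-6,0,0,0.5,-6,0,0,0.4,-5,0,0,0.2,-3,0,0])

```text
t: 20.75
eef_pos: [570.7, 144.6, 77.3]
eef_rot: [[-0.09, 0.996, 0.003], [0.996, 0.09, 0.007], [0.007, 0.004, -1.0]]
ft_force: [-1.0, 7.0, 7.4]
opening: 0.685
```

```bash
python3 look.py side,top,wrist 10
```

```text
20.85 [570.8 144.   77.3] yaw_y 5.12 tilt [0.0033 0.0061] F [-1.3  6.8  9.1] op 0.685 j [ -3.  42. -22. 101.  22.  41. -31.]
```

View pics/side10.png

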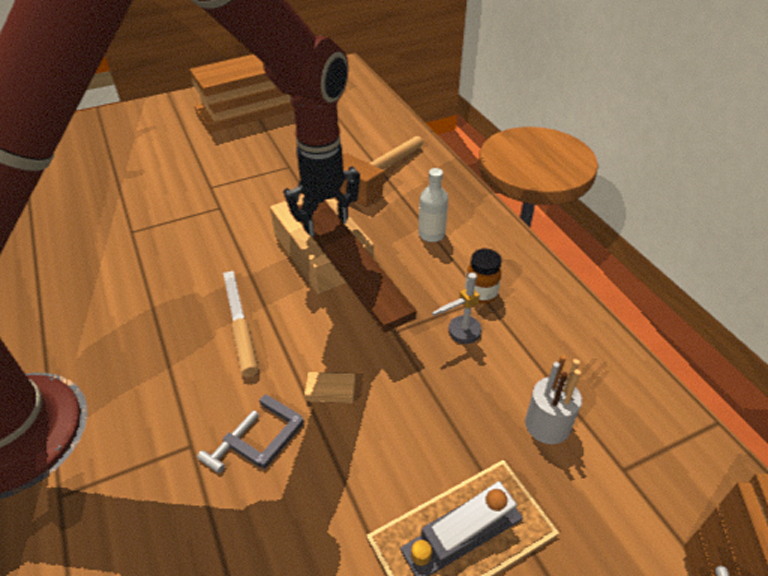

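View pics/top10.png

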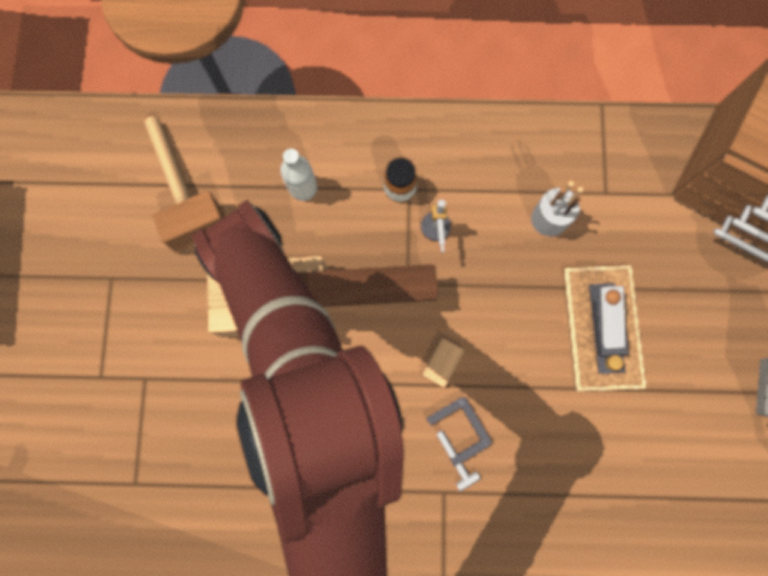

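View pics/wrist10.png

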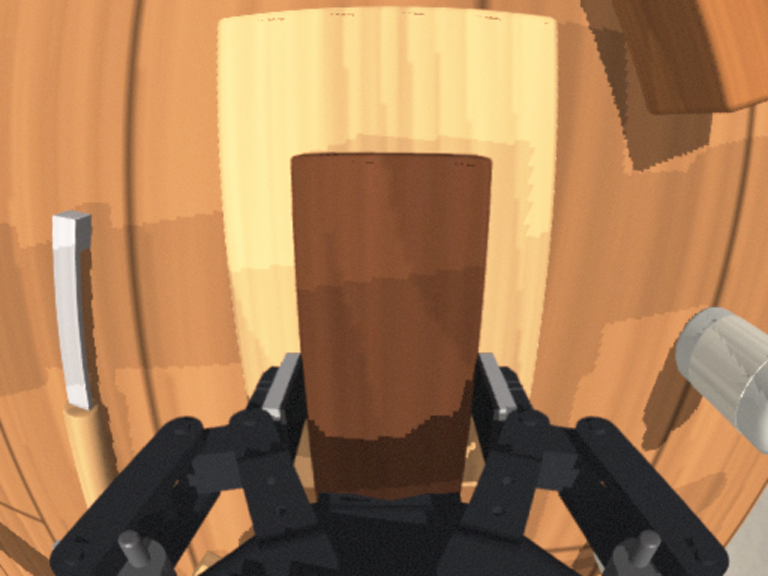

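```bash
cat > crop.py <<'E'
import cv2,sys
n=sys.argv[1]
a=cv2.imread(f'pics/top{n}.png')[225:315,380:480];b=cv2.imread(f'pics/side{n}.png')[270:350,370:480]
a=cv2.resize(a,(500,450),interpolation=cv2.INTER_CUBIC);b=cv2.resize(b,(550,400),interpolation=cv2.INTER_CUBIC)
cv2.imwrite(f'pics/ca{n}.png',a);cv2.imwrite(f'pics/cb{n}.png',b)
E
python3 crop.py 10
```

```text
(no output)
```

View pics/ca10.png

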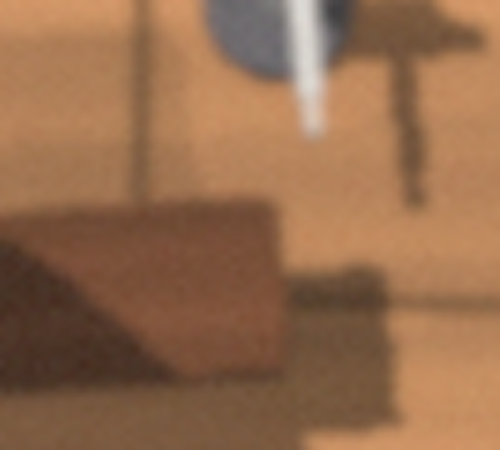

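View pics/cb10.png

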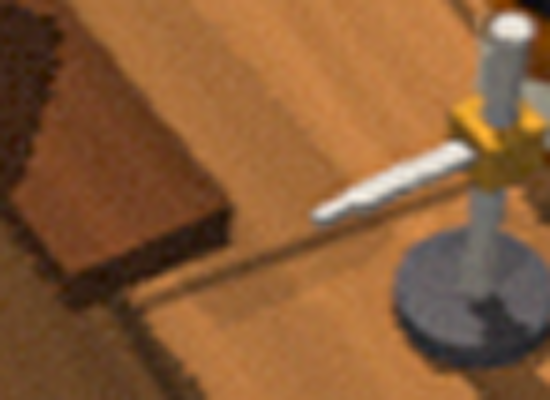

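```bash
cat > ev.py <<'E'
from h import *
def ev(tt,st,tc,sc,tip_t,tip_s,b=(567.3,172.7,.0879)):
    T=Cam('top');S=Cam('side')
    p=lambda u,v:np.array([(u+.5)/1.5-.5,(v+.5)/1.5-.5])
    a=lambda q:p(380+q[0]/5,225+q[1]/5); s=lambda q:p(370+q[0]/5,270+q[1]/5)
    yl=lambda P:-np.sin(b[2])*(P[0]-b[0])+np.cos(b[2])*(P[1]-b[1])
    xl=lambda P:np.cos(b[2])*(P[0]-b[0])+np.sin(b[2])*(P[1]-b[1])
    for C,f,cs,t in((T,a,tc,tip_t),(S,s,sc,tip_s)):
        E=[C.atz(f(c),90) for c in cs];m=sum(E)/2;M=C.atz(f(t),85);d=E[0]-E[1]
        print(C.n,'end',m.round(1),'local x',xl(m).round(1),'y',yl(m).round(1),'mark y',yl(M).round(1),'x',xl(M).round(1),'remaining',(yl(M)-yl(m)).round(1),'edge yaw',np.degrees(np.arctan2(d[1],d[0])).round(1),'w',np.linalg.norm(d).round(1))
E
python3 - <<'E'
from ev import *
ev(0,0,[(277,203),(283,374)],[(232,210),(68,278)],(315,137),(313,218))
from h import *
W=Cam('wrist');W.M=np.load('pics/wrist10.npz')['M']
p=lambda u,v:np.array([(u+.5)/1.5-.5,(v+.5)/1.5-.5])
b=(567.3,172.7,.0879)
for u,z in(((292,157),90),((491,157),90),((218,22),70),((556,22),70),((222,120),70),((555,120),70)):
    P=W.atz(p(*u),z);d=P[:2]-b[:2];print(u,P.round(1),'local',(np.cos(b[2])*d[0]+np.sin(b[2])*d[1]).round(1),(-np.sin(b[2])*d[0]+np.cos(b[2])*d[1]).round(1))
E
```

```text
top end [ 588.1 -119.6   90. ] local x -5.0 y -293.0 mark y -309.6 x 47.6 remaining -16.6 edge yaw 2.4 w 58.6
side end [ 591.4 -118.9   90. ] local x -1.6 y -292.6 mark y -305.5 x 50.4 remaining -12.9 edge yaw 3.4 w 58.6
(292, 157) [535.3 218.6  90. ] local -27.8 48.5
(491, 157) [593.5 223.9  90. ] local 30.6 48.7
(218, 22) [500.4 265.1  70. ] local -58.5 97.9
(556, 22) [616.8 275.4  70. ] local 58.3 97.9
(222, 120) [505.1 229.6  70. ] local -57.0 62.1
(555, 120) [619.6 239.8  70. ] local 58.0 62.2
```

Call:
play_rows(deltas=[0,-1.5,0,0.004,0,-2,0,0.004,0,-2,0,0.004,0,-2,0,0.003,0,-2,0,0.002,0.1,-1.5,0,0,0.1,-1,0,0,0,0,0,0])

```text
t: 21.7
eef_pos: [571.0, 132.9, 77.3]
eef_rot: [[-0.107, 0.994, 0.003], [0.994, 0.107, 0.007], [0.007, 0.004, -1.0]]
ft_force: [-1.4, 7.6, 8.8]
opening: 0.684
```

```bash
python3 look.py wrist,side,top 11; python3 crop.py 11
```

```text
21.8 [571.  132.9  77.3] yaw_y 6.15 tilt [0.0035 0.0068] F [-0.7  6.6  8.4] op 0.683 j [ -1.  42. -22. 101.  22.  41. -29.]
```

View pics/ca11.png

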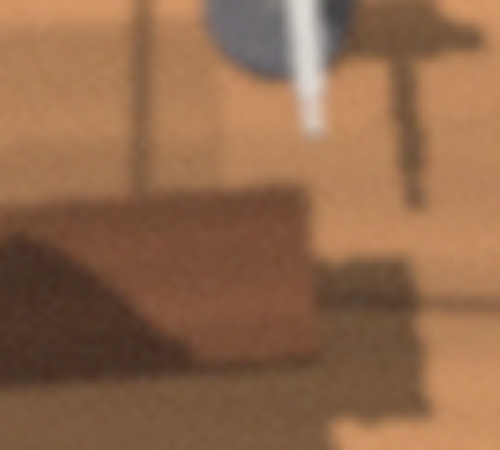

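View pics/cb11.png

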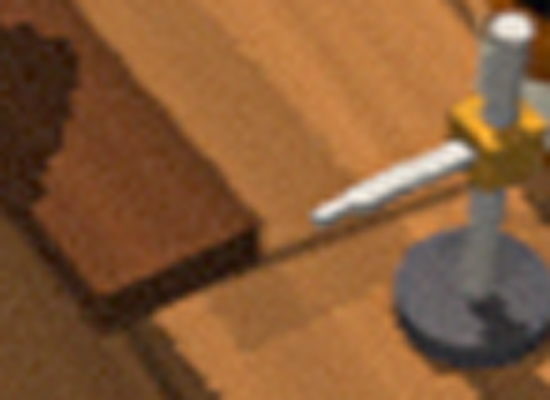

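View pics/wrist11.png

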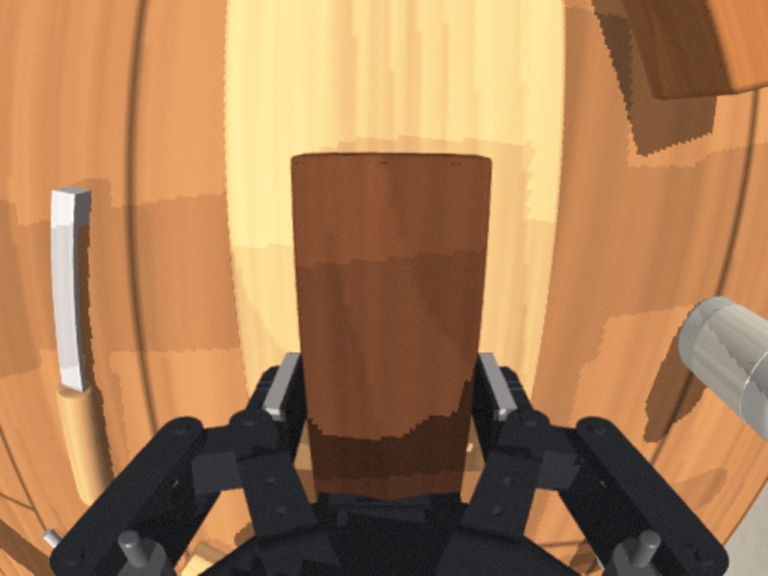

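```bash
python3 - <<'E'
from ev import *
ev(0,0,[(307,186),(315,358)],[(259,228),(102,296)],(315,137),(313,218))
W=Cam('wrist');W.M=np.load('pics/wrist11.npz')['M']
p=lambda u,v:np.array([(u+.5)/1.5-.5,(v+.5)/1.5-.5])
b=(567.3,172.7,.0879)
P=[]
for u,z in(((292,157),90),((491,157),90),((298,330),90),((482,330),90),((226,20),70),((565,20),70),((227,200),70),((557,200),70),((236,300),70),((546,300),70)):
    Q=W.atz(p(*u),z);d=Q[:2]-b[:2];l=(np.cos(b[2])*d[0]+np.sin(b[2])*d[1],-np.sin(b[2])*d[0]+np.cos(b[2])*d[1]);print(u,z,Q.round(1),'local',np.round(l,1))
E
python3 - <<'E'
import cv2
a=cv2.imread('pics/top11.png')[235:355,150:450];cv2.imwrite('pics/cc11.png',cv2.resize(a,(780,312),interpolation=cv2.INTER_CUBIC))
a=cv2.imread('pics/side11.png')[190:340,260:440];cv2.imwrite('pics/cd11.png',cv2.resize(a,(720,600),interpolation=cv2.INTER_CUBIC))
E
```

```text
top end [ 594. -130.   90.] local x 0.0 y -303.9 mark y -309.6 x 47.6 remaining -5.8 edge yaw 2.9 w 59.1
side end [ 596.6 -129.6   90. ] local x 2.6 y -303.7 mark y -305.5 x 50.4 remaining -1.8 edge yaw 4.2 w 56.5
(292, 157) 90 [534.1 206.8  90. ] local [-30.   36.9]
(491, 157) 90 [592.2 213.1  90. ] local [28.4 38. ]
(298, 330) 90 [538.8 151.8  90. ] local [-30.2 -18.3]
(482, 330) 90 [598.5 158.2  90. ] local [ 29.8 -17.2]
(226, 20) 70 [501.3 253.3  70. ] local [-58.6  86.1]
(565, 20) 70 [617.9 266.7  70. ] local [58.7 89.2]
(227, 200) 70 [507.2 189.   70. ] local [-58.5  21.5]
(557, 200) 70 [623.4 201.6  70. ] local [58.4 23.8]
(236, 300) 70 [511.  151.5  70. ] local [-58.  -16.2]
(546, 300) 70 [627.  163.8  70. ] local [ 58.7 -14.1]
```

View pics/cd11.png

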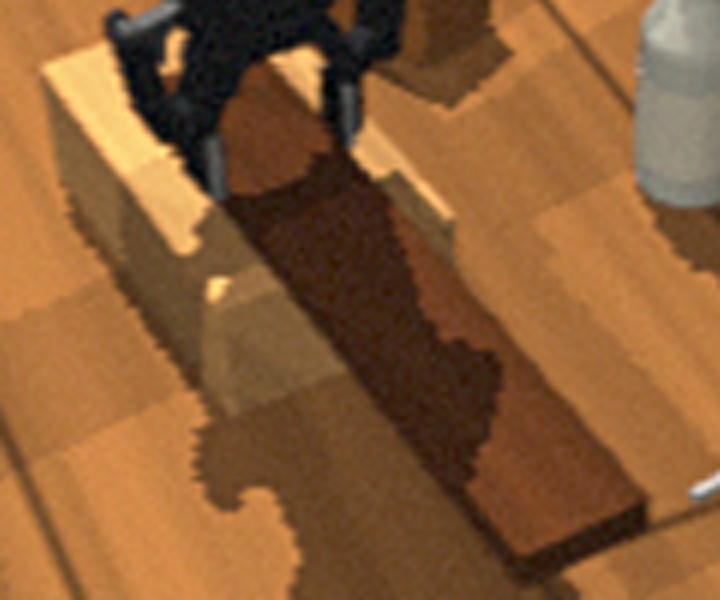

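View pics/cc11.png

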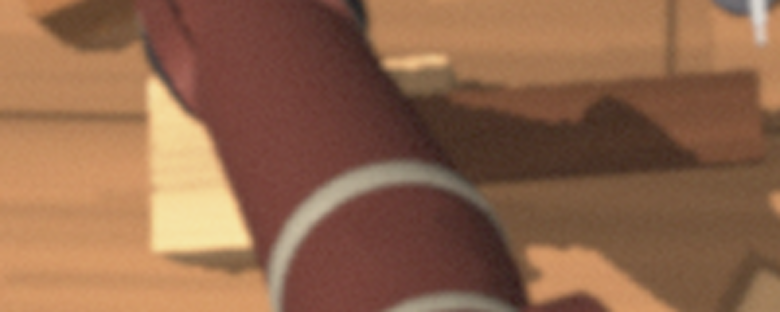

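```bash
cat > avg.py <<'E'
from h import *
import sys
n=sys.argv[1]
for c,(x,y) in(('top',(265,160)),('side',(250,185))):
    f=np.mean([robot.grab_frame(c).astype(float) for _ in range(12)],0)[:,:,::-1]
    np.save(f'pics/{c}avg{n}.npy',f)
    cr=f[y:y+50,x:x+60].astype(np.uint8)
    cv2.imwrite(f'pics/{c}avg{n}.png',cv2.resize(cr,(780,650) if 0 else (720,600),interpolation=cv2.INTER_NEAREST))
print(robot.state()['t'],robot.state()['eef_pos'],robot.state()['ft_force'])
E
python3 avg.py 11
```

```text
23.05 [570.92761803 132.85894763  77.2427845 ] [-0.95815649  6.09567434  8.43859662]
```

View pics/topavg11.png

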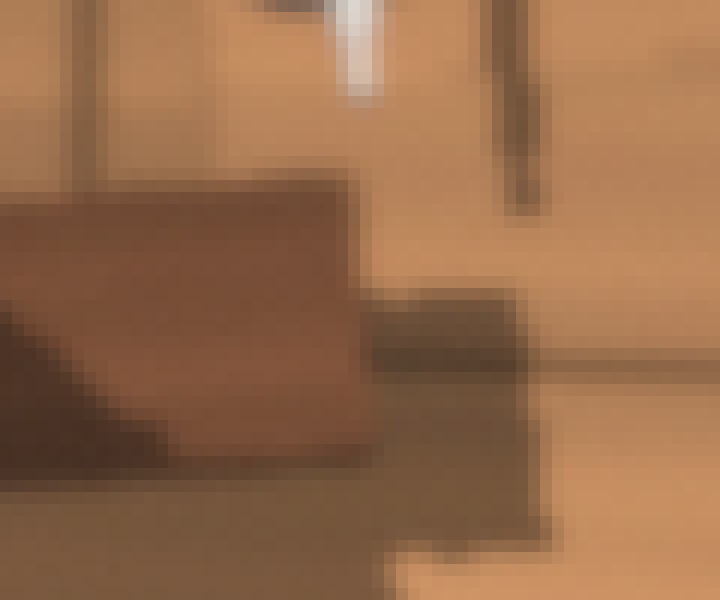

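View pics/sideavg11.png

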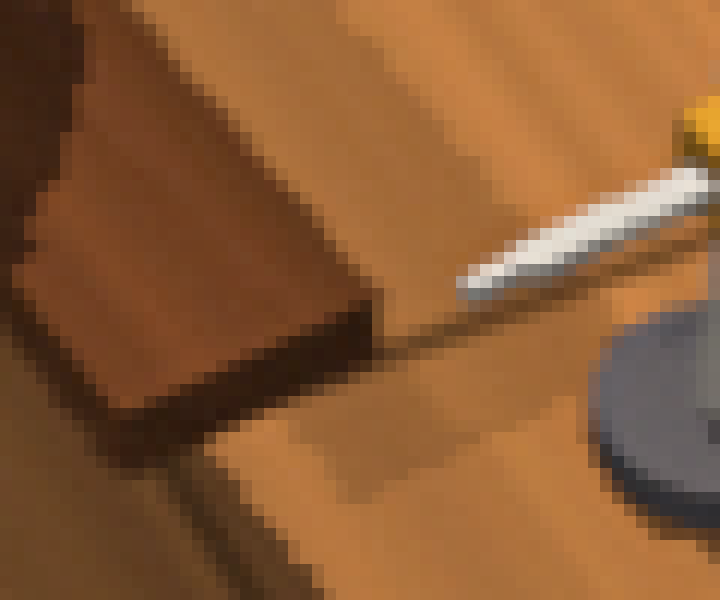

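```bash
cat > ev2.py <<'E'
from h import *
def ev2(tc,tt,sc,scb,st,b=(567.3,172.7,.0879)):
    T=Cam('top');S=Cam('side')
    a=lambda q:np.array([265+q[0]/12-.5,160+q[1]/12-.5]); s=lambda q:np.array([250+q[0]/12-.5,185+q[1]/12-.5])
    L=lambda P:(np.cos(b[2])*(P[0]-b[0])+np.sin(b[2])*(P[1]-b[1]),-np.sin(b[2])*(P[0]-b[0])+np.cos(b[2])*(P[1]-b[1]))
    for C,f,cs,t,z in((T,a,tc,tt,90),(S,s,sc,st,90),(S,s,scb,st,70)):
        E=[np.array(L(C.atz(f(c),z))) for c in cs]
        for zm in(85,87.5):
            m=L(C.atz(f(t),zm));print(C.n,z,np.round(E,1).tolist(),'mid',(sum(E)/2).round(1),'mark',zm,np.round(m,1),'remain',np.round(m[1]-sum(E)[1]/2,1))
E
python3 - <<'E'
from ev2 import *
ev2([(357,180),(376,456)],(365,103),[(376,297),(112,410)],[(378,355),(137,467)],(460,288))
E
```

```text
top 90 [[29.8, -305.4], [-29.5, -304.4]] mid [ 2.000e-01 -3.049e+02] mark 85 [  47.7 -309. ] remain -4.1
top 90 [[29.8, -305.4], [-29.5, -304.4]] mid [ 2.000e-01 -3.049e+02] mark 87.5 [  47.1 -308.7] remain -3.8
side 90 [[32.1, -301.3], [-27.1, -300.2]] mid [   2.5 -300.7] mark 85 [  50.3 -304. ] remain -3.2
side 90 [[32.1, -301.3], [-27.1, -300.2]] mid [   2.5 -300.7] mark 87.5 [  49.  -305.8] remain -5.1
side 70 [[34.6, -299.8], [-21.5, -300.4]] mid [   6.5 -300.1] mark 85 [  50.3 -304. ] remain -3.9
side 70 [[34.6, -299.8], [-21.5, -300.4]] mid [   6.5 -300.1] mark 87.5 [  49.  -305.8] remain -5.7
```

Call:
play_rows(deltas=[0.1,-1,0,0,0.1,-1,0,0,0.1,-1,0,0,0.1,-1,0,0,0,0,0,0])

```text
t: 23.55
eef_pos: [571.3, 129.0, 77.3]
eef_rot: [[-0.107, 0.994, 0.003], [0.994, 0.107, 0.007], [0.007, 0.004, -1.0]]
ft_force: [-1.3, 7.5, 8.3]
opening: 0.681
```

```bash
python3 avg.py 12;python3 look.py wrist 12
```

```text
24.75 [571.31217395 128.96684263  77.27514868] [-0.50321745  7.00220836  9.29249902]
24.75 [571.3 129.   77.3] yaw_y 6.15 tilt [0.0034 0.0069] F [-0.5  7.   9.3] op 0.681 j [ -1.  42. -22. 101.  22.  41. -29.]
```

View pics/topavg12.png

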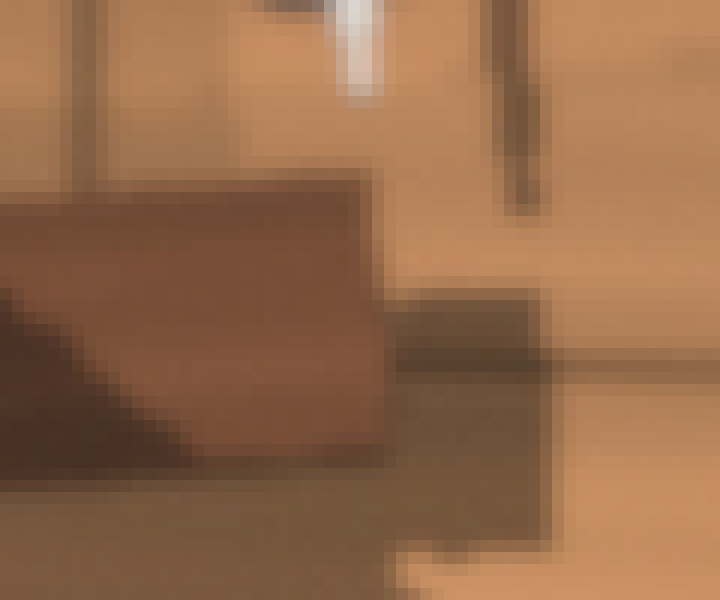

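View pics/sideavg12.png

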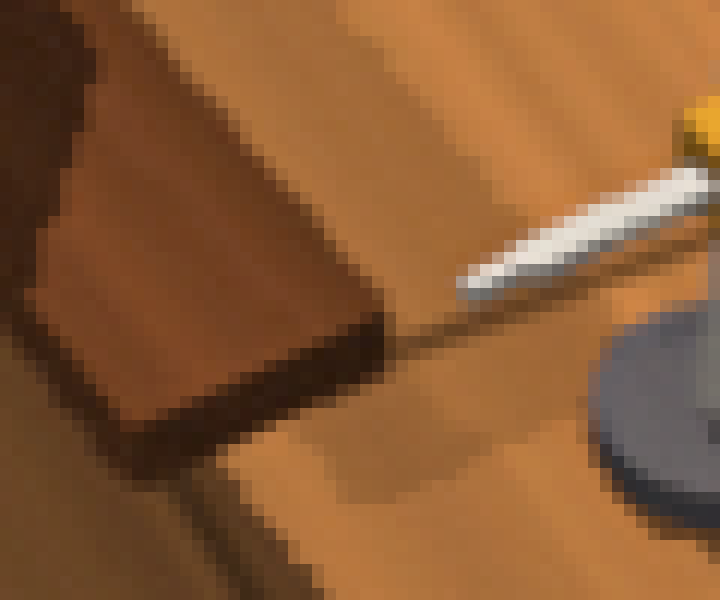

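View pics/wrist12.png

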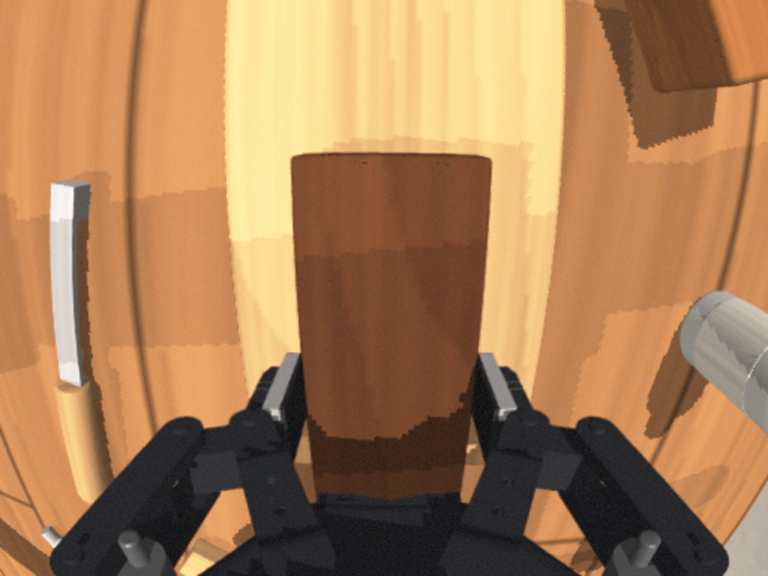

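Run:
```python
from ev2 import *
ev2([(369,180),(389,456)],(365,103),[(385,310),(125,423)],[(388,367),(147,480)],(460,288))
```

```text
top 90 [[29.7, -307.9], [-29.6, -307.2]] mid [   0.  -307.5] mark 85 [  47.7 -309. ] remain -1.5
top 90 [[29.7, -307.9], [-29.6, -307.2]] mid [   0.  -307.5] mark 87.5 [  47.1 -308.7] remain -1.2
side 90 [[31.8, -305.0], [-26.6, -304.2]] mid [   2.6 -304.6] mark 85 [  50.3 -304. ] remain 0.7
side 90 [[31.8, -305.0], [-26.6, -304.2]] mid [   2.6 -304.6] mark 87.5 [  49.  -305.8] remain -1.1
side 70 [[34.6, -303.4], [-21.5, -304.2]] mid [   6.5 -303.8] mark 85 [  50.3 -304. ] remain -0.1
side 70 [[34.6, -303.4], [-21.5, -304.2]] mid [   6.5 -303.8] mark 87.5 [  49.  -305.8] remain -2.0
```

Call:
play_rows(deltas=[0,-0.5,0,0,0,0,0,0,0,0,0,0])

```text
t: 25.1
eef_pos: [571.3, 128.7, 77.3]
eef_rot: [[-0.107, 0.994, 0.003], [0.994, 0.107, 0.007], [0.007, 0.004, -1.0]]
ft_force: [0.3, 7.0, 9.0]
opening: 0.686
```

```bash
python3 look.py side 13; python3 -c "
from bench import robot
print(robot.job_done())"
```

```text
25.1 [571.3 128.7  77.3] yaw_y 6.16 tilt [0.0034 0.0072] F [0.3 7.  9. ] op 0.686 j [ -1.  42. -22. 101.  22.  41. -29.]
the job is handed in; nothing more can be done
None
```

View pics/side13.png

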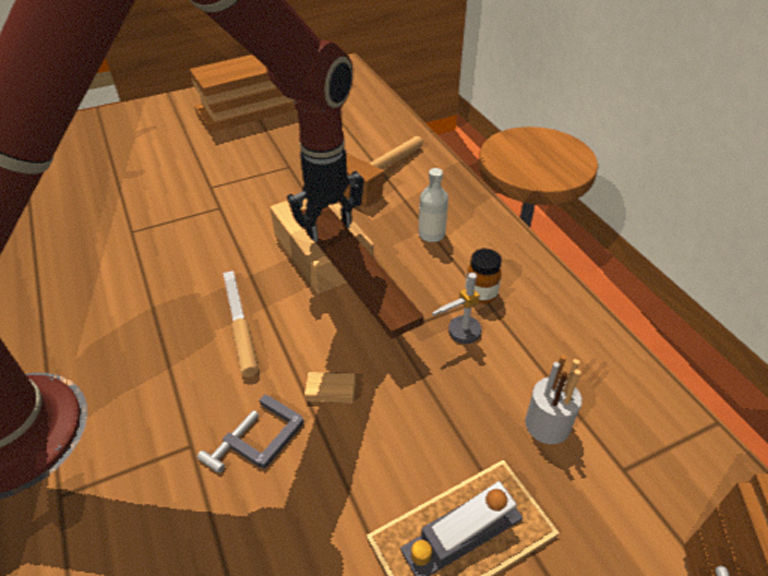

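I handed the job in at 25.1 s. The plane stands upright in the middle of its cork rest, turned lengthwise along it. The blank is slid out about 138 mm and held gripped across its width, pressed flat on the block with about 9 N.

- **Leading end against the pointer tip:** the side camera put it between 0.7 mm past and 2.0 mm short. The top camera put it 1.2 to 1.5 mm short. I moved the end a last 0.5 mm after these measurements and took no new ones.
- **Along the middle of the block:** the leading end is within about 1 mm of the middle line. The angle estimates disagree by about 1°: the end edge reads about −0.7° to the block and the wrist view about +0.7°. The centre points agree with the block to within about 0.3°.
- **Flat and clear:** the last picture shows the blank flat and the gauge, offcut and other things where they were. The measured push stayed under 12 N throughout.

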